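# Fit the tensioner idler and hold the belt tensioner back

## Robot

A 6-joint arm with a two-finger parallel gripper is mounted at the origin on a cart in front of the work surface, level with it; the furniture and walls round the work are solid. World frame = base frame: x ahead of the robot, y to its left, z up, the work surface at z = 0. Lengths are in mm, angles in degrees, forces in N, time in s.
With the tool pointing down it reaches from about 325 to 850 mm from the base axis. Payload 15.5 kg.
Tool frame: the origin (TCP) lies at the very end of the fingers, on their centre line; the grasp point (between the pads) lies 19 mm behind it; z points along the fingers, y is the line along which they close (so a half turn about z gives the same grasp; the last joint's range is limited). The gripper opens to 91 mm and grips with 3 to 60 N. Pads are 32 mm wide; open, the fingers measure 118 mm over their backs; the gripper's body (76 mm by 178 mm) begins 60 mm behind the grasp point.
Start: joints at [70.388, 28.281, 77.091, -0, 74.628, -5.472], TCP at [152.684, 606.064, 213.915] pointing down, gripper open.
Joint ranges: [-166.48, 166.48], [-47.26, 123.95], [12.59, 153.08], [-70.14, 250.14], [6.76, 159.57], [-176.63, 176.63]. Speed limits (degrees/s): [108.29, 108.29, 147.25, 172.46, 172.46, 172.46].

## Interface

Orientations are given as [roll, pitch, yaw] about the fixed x, y, z axes, in that order (R = Rz(yaw) Ry(pitch) Rx(roll)).
In Python, from workcell import read_state, optics, close_job gives the robot as it stands. The module is installed in compiled form; this text tells all that it offers.
- The arm moves only by the shell command python3 -m handwheel 'ROWS' [FORCE]. ROWS is JSON, a list of rows, each a list of 3 entries, a list of its own where there are three numbers: the opening in per cent of the stroke, from 0 (shut) to 100 (fully open), then the shift along the world's x, y, z in mm, then the turn, a rotation vector about the world's x, y, z in rad. In form: [[gripper, [tx, ty, tz], [ax, ay, az]], ...]. A call has 1 to 20 rows; each row shifts and turns the commanded pose from where the row before left it; what a row does not reach is not made up. A row lasts 1/10 s, in which the tool goes at most 50 mm and 8.59 degrees, less where a joint would pass 70% of its speed; a pose out of reach is approached as far as the arm can. A call with a gripper value outside its range is refused whole. The fingers move at their own pace and stop on an object; FORCE is the grip in N (left out, the last holds). Time passes only in rows, so rows that do not move let the fingers close. It gives the time, the measured TCP pose, the force, the opening and the grip force at its end, in the units of the state.
- read_state(): the state, without advancing time (a new reading comes with each control period).
- optics.capture(name): name is "scene" or "top"; returns a dict with "color" (384x512x3 uint8, red, green, blue), "K" (3x3 intrinsics, pixels), "D" ([k1, k2, p1, p2, k3] as OpenCV has them; the pictures are not rectified), "extrinsics" (4x4, takes a point from camera to world coordinates). Camera axes: x right, y up, looking along -z (the intrinsics and any distortion apply to the point x, -y, -z); pixel columns grow to the right and rows downward; lengths in mm; the calibration is good to about 2 mm. A picture is of the moment at which its call begins. There is no depth.
- close_job(): hands the job in; it is judged then, once.
The state is a dict: "clock": time; "joint_positions": joint angles; "qd": joint speeds; "tau": joint torques, N m; "eef_pos": TCP position; "tcp_rot": TCP orientation; "force": force on the tool from outside, world axes, zero at the start; "ft_torque": the same for the moment, N m; "width": opening from 0.0 (shut) to 1.0 (fully open); "grasp_force": force on a finger pad.
Only numpy, scipy, OpenCV 4.12 (cv2) and the standard library are available. Lean on these libraries where they do the work, as an engineer would, in place of code of your own. Each camera call takes 0.05 s, during which the arm holds its last target. There are 200 camera calls.

## Task

The bench drive needs its belt put on: slip the plain idler roller (the one without flanges) over the upright shaft of the spring-loaded tensioner slide, lowering it all the way down onto the shaft's shoulder without letting it drop, and let go of it. Then pull the T-handle out until the slide's pointer stands opposite the point of the index block, and finish still holding the handle there against the spring so that the belt can be fitted. Leave the flanged roller, the tools and the tape where they lie.

Things in the scene. Friction and masses are not known exactly. Their poses are not given: they have to be found in the camera images.
- drive_unit: bench belt drive, fixed. Origin on the worktop; x along the slide, away from the T-handle; z up. Base plate top at 16 mm; rear part 200 mm wide from x=4 to 126 mm. Toothed pulleys 49 mm across, tops at 106 mm, at x=75, y=+-68 mm; motor at -y back to x=173. The slide runs along y=0; its spring is in a fixed barrel 37 mm across, top at 61 mm, x=-65 to -10, with a collar to -69.
- tensioner_slide (a joint): how far the slide is pulled out, m: 0 at home (the spring keeps it there), grows as the T-handle is pulled towards the unit's -x, stop at 0.044. The spring pulls back with about 4.6 N at 0, 11.5 N at 0.030 and 13 N at 0.036, plus 0.6 N friction; let go, it returns home.
- shaft_shoulder (a point): on the slide: centre of the flat shoulder (24 mm across, 66 mm above the worktop) at the foot of the upright shaft, on which the roller sits. At the unit's x=58 mm, y=0 when the slide is home. The carriage under it is 40 x 40 mm, its top 10 mm below the shoulder (bolt heads to 7.5 mm below).
- shaft_tip (a point): top of that shaft, 45 mm above the shoulder: steel, 12 mm thick, the last 4 mm tapering to 7 mm
- draw_bar (a point): on the slide: middle of the free stretch of the round bar (14 mm thick, along the unit's x, axis 42 mm above the worktop) from spring barrel to T-handle. Free at home from 19 mm behind this point (+x, the barrel's collar) to 21 mm before it, where the handle's crossbar begins: 16 mm thick, 90 mm long along y, axis 29 mm from this point. Can be gripped from above; crossbar stops slip.
- pointer (a point): on the slide: tip of the small pointed tab on the carriage's left (+y) side, 36 mm above the worktop. Moves with the slide; axes as the unit's.
- mark (a point): tip of the point on the index block, a small block (12 x 28 mm over its point, 20 mm high, its screw head to 25 mm) clamped to the base plate left of the carriage, at another place along the slide each time; axes as the unit's (x along the slide). The pointer stands opposite when its x in this frame is 0; it is then 26 to 36 mm from home.
- plain_center (a point): centre (half-way up, 16 mm above its underside) of the plain idler roller, loose, standing upright on the worktop: aluminium, 36 mm across, 32 mm high, smooth straight side, steel bearing with a through bore of 14.4 mm along its z axis; about 90 g
- flanged_center (a point): centre of the flanged idler roller, loose, upright on the worktop: the same but with a 3 mm thick flange 49 mm across at both ends. Not needed: leave it.
- fork_wrench: small steel wrench 137 mm long lying on the worktop, loose: leave it
- red_screwdriver: red-handled screwdriver 199 mm long lying on the worktop, loose: leave it
- masking_tape: roll of tape 98 mm across, 25 mm high, lying on the worktop, loose: leave it

How it is judged (in metres and radians):
On the way, in this order (a step that is already met when the one before it is completed fails the run):
1. the plain roller sits on the shaft's shoulder, let go, with the slide home (horizontal distance between plain_center and shaft_shoulder below 0.003 m and z of plain_center in the frame of shaft_shoulder between 0.013 and 0.0185 m and angle between plain_center's own z axis and vertical below 0.12 rad and contact force between the fingers and plain_idler below 0.1 N and value of joint tensioner_slide below 0.01 m), for 0.2 s.
2. the slide is pulled out so that its pointer stands opposite the index point (x of pointer in the frame of mark between -0.004 and 0.004 m and horizontal distance between plain_center and shaft_shoulder below 0.003 m), for 0.3 s.
At the end, for the whole second after the job is handed in: Plain roller upright on the shoulder (within 2.5 mm of fully down), untouched; the robot holds the slide still against its spring, pointer within 4 mm of the index point; flanged roller, wrench, screwdriver and tape within 25 mm of where they lay (all of step 2 and velocity of joint tensioner_slide between -0.01 and 0.01 m/s and contact force between the fingers and tensioner_slide above 3 N and contact force between the fingers and plain_idler below 0.1 N and z of plain_center in the frame of shaft_shoulder between 0.013 and 0.0185 m and angle between plain_center's own z axis and vertical below 0.12 rad and distance of each of flanged_center, fork_wrench, red_screwdriver, masking_tape from where it was at the start of the episode below 0.025 m); the arm keeps its last pose, push and grip.
It fails at once if the roller is dropped onto the shoulder (distance between plain_center and shaft_shoulder below 0.035 m and linear speed of plain_idler above 0.5 m/s and value of joint tensioner_slide below 0.004 m).
It fails at once if the flanged roller, a tool or the tape is knocked away (distance of any of flanged_center, fork_wrench, red_screwdriver, masking_tape from where it was at the start of the episode above 0.025 m).
It also fails if it takes over 58 s, if anything falls off the work surface, if the arm or the gripper's body presses on something with over 40 N, if the wrist force passes 120 N, or if a joint passes its speed limit or range.

## Working session

There is one attempt and no reset: what is moved stays moved. The work goes in short steps, Python scripts to look and compute and a shell command to move; the robot and the scene stay as the last step left them, time stands still between calls to the robot, and variables do not carry over. Pictures are saved under pics/ and viewed, at most 10 in all, crops included, and the job is handed in when it is done.

```bash
mkdir -p pics
cat > h.py <<'E'
import numpy as np, cv2
from workcell import read_state, optics, close_job
def cap(n,save=None):
    c=optics.capture(n)
    if save: cv2.imwrite('pics/'+save,c['color'][:,:,::-1])
    return c
def ray(c,px):
    p=cv2.undistortPoints(np.array(px,float).reshape(-1,1,2),np.array(c['K']),np.array(c['D']))[:,0]
    E=np.array(c['extrinsics']); d=np.c_[p[:,0],-p[:,1],-np.ones(len(p))]@E[:3,:3].T
    return E[:3,3],d
def onz(c,px,z):
    o,d=ray(c,px); return o+d*((z-o[2])/d[:,2])[:,None]
def proj(c,P):
    E=np.array(c['extrinsics']); q=(np.atleast_2d(P)-E[:3,3])@E[:3,:3]; q=q*[1,-1,-1]
    return cv2.projectPoints(q,np.zeros(3),np.zeros(3),np.array(c['K']),np.array(c['D']))[0][:,0]
E
python3 - <<'E'
from h import *
for n in('scene','top'):
    c=cap(n,n+'0.png'); print(n,np.round(c['extrinsics'],3).tolist(),np.round(c['K'],1).tolist(),c['D'])
s=read_state();print(s)
E
```

```text
scene [[0.734, 0.287, -0.616, -417.963], [-0.679, 0.273, -0.682, -1139.569], [-0.028, 0.918, 0.395, 686.889], [0.0, 0.0, 0.0, 1.0]] [[387.3, 0.0, 260.3], [0.0, 387.3, 191.3], [0.0, 0.0, 1.0]] [-0.04049715  0.          0.          0.          0.        ]
top [[0.027, 0.984, -0.178, 241.95], [-1.0, 0.026, -0.009, -107.594], [-0.004, 0.178, 0.984, 1493.263], [0.0, 0.0, 0.0, 1.0]] [[387.1, 0.0, 258.5], [0.0, 387.1, 190.1], [0.0, 0.0, 1.0]] [-0.03188962  0.          0.          0.          0.        ]
{'clock': 0.1, 'joint_positions': array([ 7.03870390e+01,  2.83128861e+01,  7.71220234e+01, -7.30141558e-05,
        7.46299493e+01, -5.47361105e+00]), 'qd': array([-0.00087712, -0.03419926, -0.14179052,  0.11614582, -0.09501331,
        0.07000446]), 'tau': array([ 9.67226551e-04, -8.80245209e+01, -3.82543051e+01,  7.06751179e-02,
        4.83085122e-02, -7.31281284e-05]), 'eef_pos': array([152.57879162, 605.74136524, 213.39015954]), 'tcp_rot': array([-1.79935430e+02, -6.11664181e-03,  1.65860666e+02]), 'force': array([-0.33086112, -0.9438311 ,  0.13381612]), 'ft_torque': array([0.02271851, 0.0085392 , 0.02829777]), 'grasp_force': 0.0, 'width': 0.9999941510043936}
```

View pics/scene0.png

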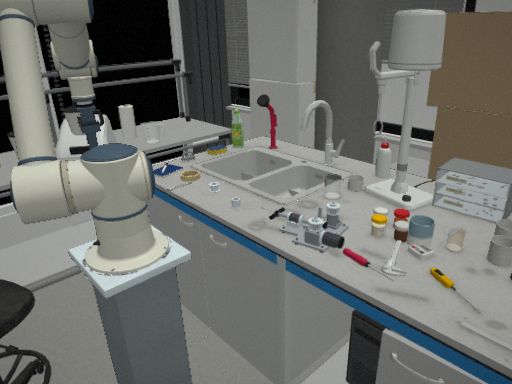

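View pics/top0.png

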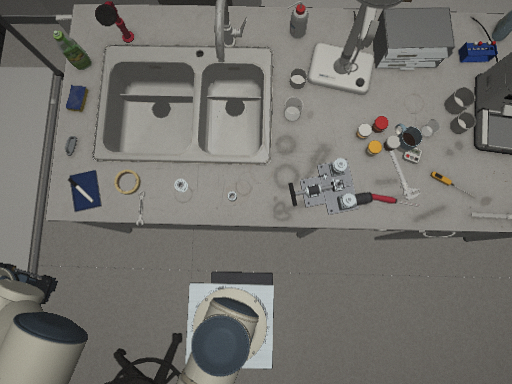

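The top view shows the plain roller near (232,196), the flanged one near (181,185), and the drive near (325,187) with its T-handle at (294,194). I'll enlarge these areas.

Run:
```python
from h import *
t=cv2.imread('pics/top0.png'); s=cv2.imread('pics/scene0.png')
a=cv2.resize(t[150:220,280:380],None,fx=8,fy=8,interpolation=cv2.INTER_CUBIC)
cv2.imwrite('pics/a.png',a)
b=cv2.resize(s[170:260,220:360],None,fx=5.7,fy=5.7,interpolation=cv2.INTER_CUBIC)
cv2.imwrite('pics/b.png',b)
# coarse
c=cap('top')
for n,p,z in(('plain',(232,196),32),('flang',(181,185),32),('hand',(294,194),42)): print(n,onz(c,[p],z))
g=cv2.cvtColor(t,cv2.COLOR_BGR2GRAY)
print(g[186:206,222:243])
```

```text
plain [[480.68128589   6.7591516   32.        ]]
flang [[518.38500462 205.12696376  32.        ]]
hand [[ 492.99154    -229.48010407   42.        ]]
[[147 137 143 148 144 148 142 138 144 145 143 144 141 134 131 143 147 140
  147 140 142]
 [146 136 142 149 142 142 146 143 142 145 142 141 141 134 130 145 147 146
  145 144 138]
 [143 134 141 147 138 142 141 140 143 142 141 140 147 134 125 145 142 146
  145 140 140]
 [145 135 144 146 139 141 141 141 144 147 148 142 143 137 125 138 143 147
  143 147 144]
 [143 135 149 144 144 141 142 141 143 133 149 147 143 140 135 133 146 145
  145 143 142]
 [146 135 146 144 141 142 140 151 168 150 171 171 153 128 141 126 141 146
  150 142 147]
 [139 145 144 147 143 146 152 176 188 184 180 183 182 132 144 138 132 134
  147 144 143]
 [135 142 144 145 140 146 174 178 146 121 104 129 149 191 146 143 139 130
  136 137 147]
 [134 146 142 143 141 141 196 133 118  77  80  99 110 196 154 139 142 137
  134 136 135]
 [133 147 143 144 143 136 198 151  62  86 117 100 140 173 140 142 138 139
  142 140 131]
 [131 148 148 143 140 144 200 120  83 133 149 145 134 180 139 140 143 139
  142 135 135]
 [134 147 147 145 142 127 191 114 118 143 143 136 150 196  84 136 143 145
  142 144 145]
 [139 146 145 146 147 146 149 160 155 156 146 157 186 164  68 143 145 145
  141 146 148]
 [138 142 148 143 144 143 115 154 179 165 152 186 170  91 110 149 142 140
  145 143 146]
 [141 143 146 148 145 149 149 115 107 119 121 111  84 110 148 147 141 146
  141 145 143]
 [139 142 142 147 147 146 145 142 130 108 111 112 126 145 146 142 141 143
  146 144 138]
 [142 144 144 144 144 146 146 145 145 141 142 145 148 138 143 145 140 140
  141 142 140]
 [144 145 144 142 142 144 146 143 142 142 143 147 142 137 145 140 147 143
  141 137 141]
 [145 145 145 144 145 144 146 147 148 146 147 139 138 137 141 146 145 142
  136 139 145]
 [143 140 136 139 142 142 140 139 140 142 143 131 130 133 144 143 147 143
  136 141 141]]
```

View pics/a.png

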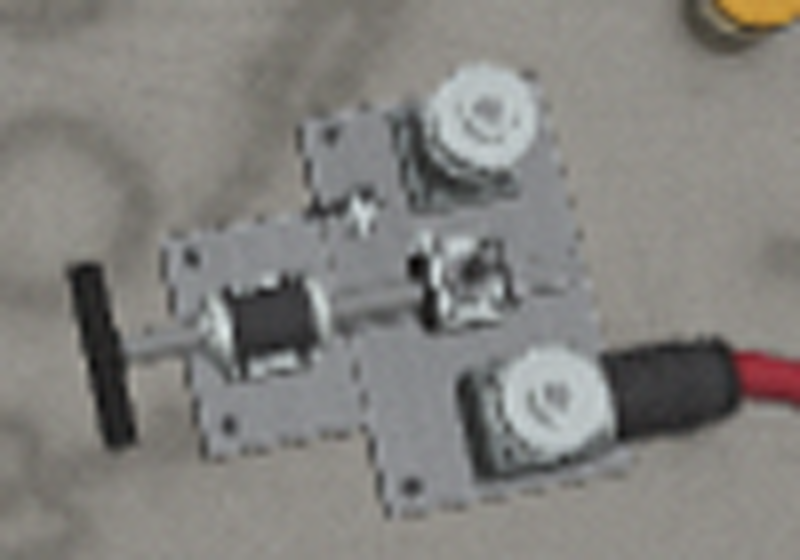

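View pics/b.png

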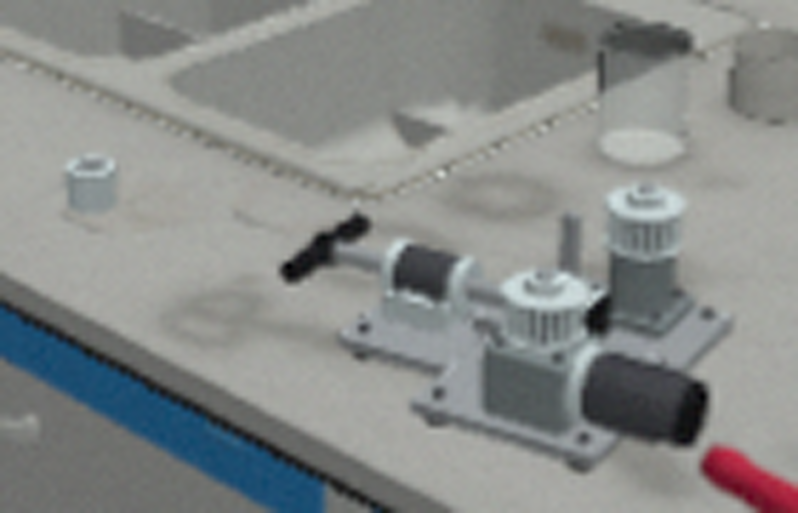

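Crop a (top) shows pulley tops at (487,117) and (552,398), crossbar ends at (84,268) and (122,443), plate corners at (303,125) and (390,517), and the index block near (360,213). Crop b (scene) shows the shaft tip at (571,214). Next I'll solve the unit pose from these.

```bash
cat > fit.py <<'E'
from h import *
from scipy.optimize import least_squares
T=cap('top');S=cap('scene')
A=lambda u,v:((u+.5)/8-.5+280,(v+.5)/8-.5+150)
B=lambda u,v:((u+.5)/5.7-.5+220,(v+.5)/5.7-.5+170)
obs=[('pulL',T,A(485,115),(75,68,106)),('pulR',T,A(554,395),(75,-68,106)),
('cbL',T,A(84,266),(-117,43,42)),('cbR',T,A(122,442),(-117,-43,42)),
('cL',T,A(303,125),(4,100,16)),('cR',T,A(390,517),(4,-100,16)),
('pulLs',S,B(646,200),(75,68,106)),('pulRs',S,B(546,286),(75,-68,106)),
('cbRs',S,B(290,270),(-117,-43,42)),('cbLs',S,B(362,224),(-117,43,42)),('tips',S,B(571,214),(58,0,111))]
def W(p,q):
    c,s=np.cos(p[2]),np.sin(p[2]); return np.array([p[0]+c*q[0]-s*q[1],p[1]+s*q[0]+c*q[1],q[2]])
def res(p): return np.concatenate([proj(o[1],W(p,o[3]))[0]-o[2] for o in obs])
r=least_squares(res,[500,-350,-1.5],loss='soft_l1')
if __name__=='__main__':
    p=r.x;print('pose',p,np.degrees(p[2]))
    for o,e in zip(obs,res(p).reshape(-1,2)): print(o[0],np.round(e,2))
    for n,q in(('tip',(58,0,111)),('shoulder',(58,0,66)),('bar',(-88,0,42)),('ptr?',(58,25,36))):print(n,np.round(W(p,q),1),proj(T,W(p,q)),proj(S,W(p,q)))
    print('block',onz(T,[A(360,213)],36))
    # plain roller: outline segmentation in both views
    hsv=cv2.cvtColor(S['color'],cv2.COLOR_RGB2GRAY)
    tp=onz(T,[(231.5,195.0)],32)[0]
    print('plain top',tp, 'scene pred of top/bottom',proj(S,tp),proj(S,tp*[1,1,0]))
    print('scene obs top',B(92,163),onz(S,[B(92,163)],32))
    np.set_printoptions(linewidth=200)
    print(hsv[194:210,228:246])
E
python3 fit.py
```

```text
pose [ 516.74072362 -336.66732982   -1.35883792] -77.85567790830152
pulL [0.63 0.  ]
pulR [0.28 0.81]
cbL [-0.19  0.46]
cbR [-0.45  0.37]
cL [-0.73 -0.19]
cR [-0.67  0.65]
pulLs [ 0.52 -2.39]
pulRs [ 0.   -2.49]
cbRs [0.48 0.58]
cbLs [ 0.38 -0.13]
tips [ 0.54 -0.11]
tip [ 528.9 -393.4  111. ] [[340.68321236 182.2608353 ]] [[320.30540373 207.02002382]]
shoulder [ 528.9 -393.4   66. ] [[338.23799179 184.63246352]] [[319.86521873 218.76449755]]
bar [ 498.2 -250.6   42. ] [[299.57439523 192.78857235]] [[283.9777859  214.90647008]]
ptr? [ 553.4 -388.1   36. ] [[335.2654125  179.86026482]] [[322.82823562 223.54900707]]
block [[ 566.74028616 -346.9599782    36.        ]]
plain top [484.50905432   8.8271405   32.        ] scene pred of top/bottom [[236.36796467 198.39966331]] [[236.77217369 205.41044061]]
scene obs top (235.7280701754386, 198.18421052631578) [[484.05205659  12.42712865  32.        ]]
[[166 165 166 167 165 169 169 170 167 168 170 167 165 167 167 166 165 166]
 [168 167 166 167 167 166 167 170 169 169 168 164 167 164 166 165 164 165]
 [168 168 168 167 166 167 169 173 172 173 16
[... 306 characters left out ...]
154 165 169 169 171 168]
 [169 169 164 144 130 137 138 141 140 144 145 145 155 167 170 168 170 167]
 [166 164 161 147 131 136 142 145 141 144 146 146 149 163 167 167 164 166]
 [165 166 165 159 129 135 143 142 142 143 142 145 154 165 164 162 163 162]
 [165 168 169 162 129 137 140 143 141 143 146 144 155 165 161 159 161 161]
 [169 169 168 162 130 137 140 143 143 143 142 143 149 161 159 161 162 164]
 [168 166 167 158 143 140 142 145 146 142 145 149 157 160 158 162 164 165]
 [165 166 155 147 156 154 150 153 151 157 159 164 162 160 158 158 156 159]
 [165 168 165 150 150 153 161 162 164 164 165 163 164 166 160 158 157 156]
 [169 167 169 169 167 156 154 152 160 160 163 164 167 165 164 162 161 159]]
```

Pose fits with residuals under 1 px, except the scene pulleys, where the 106 mm is evidently the hub height. Plain roller is at about (484,10). I'll pinch it twice, at yaw 102° and then 192°, so it is centred in both axes.

```bash
python3 -m handwheel '[[100,[20.7,-37.2,-5],[0,0,-0.07]],[100,[20.7,-37.2,-5],[0,0,-0.07]],[100,[20.7,-37.2,-5],[0,0,-0.07]],[100,[20.7,-37.2,-5],[0,0,-0.07]],[100,[20.7,-37.2,-5],[0,0,-0.07]],[100,[20.7,-37.2,-5],[0,0,-0.07]],[100,[20.7,-37.2,-5],[0,0,-0.07]],[100,[20.7,-37.2,-5],[0,0,-0.07]],[100,[20.7,-37.2,-5],[0,0,-0.07]],[100,[20.7,-37.2,-5],[0,0,-0.07]],[100,[20.7,-37.2,-5],[0,0,-0.07]],[100,[20.7,-37.2,-5],[0,0,-0.07]],[100,[20.7,-37.2,-5],[0,0,-0.07]],[100,[20.7,-37.2,-5],[0,0,-0.07]],[100,[20.7,-37.2,-5],[0,0,-0.07]],[100,[20.7,-37.2,-5],[0,0,-0.062]],[100,[0,0,0],[0,0,0]],[100,[0,0,0],[0,0,0]]]' 10
python3 - <<'E'
from h import *
T=cap('top','t1.png');print(read_state()['joint_positions'])
E
```

```text
clock: 2.05
eef_pos: [483.9, 10.2, 133.7]
tcp_rot: [-180.0, -0.0, 102.1]
force: [-0.0, 0.6, 1.1]
width: 1.0
grasp_force: 0.0
[-5.78629637e+00  2.31924323e+01  1.02195176e+02  1.12275678e-02
  5.46532438e+01 -1.79266762e+01]
```

```bash
python3 -m handwheel '[[100,[0,0,-40],[0,0,0]],[100,[0,0,-40],[0,0,0]],[100,[0,0,-35],[0,0,0]],[100,[0,0,-14],[0,0,0]],[100,[0,0,0],[0,0,0]],[30,[0,0,0],[0,0,0]],[30,[0,0,0],[0,0,0]],[30,[0,0,0],[0,0,0]],[30,[0,0,0],[0,0,0]],[30,[0,0,0],[0,0,0]],[30,[0,0,0],[0,0,0]],[30,[0,0,0],[0,0,0]],[30,[0,0,0],[0,0,0]]]' 6
```

```text
clock: 3.4
eef_pos: [483.7, 10.8, 4.9]
tcp_rot: [-180.0, -0.0, 102.1]
force: [-0.1, 0.5, 3.2]
width: 0.376
grasp_force: 6.0
```

```bash
python3 -m handwheel '[[30,[0,0,0],[0,0,0]],[30,[0,0,0],[0,0,0]],[80,[0,0,0],[0,0,0]],[80,[0,0,0],[0,0,0]],[80,[0,0,0],[0,0,0]],[80,[0,0,0],[0,0,0]]]'
```

```text
clock: 4.0
eef_pos: [483.9, 10.9, 4.9]
tcp_rot: [180.0, -0.0, 102.1]
force: [0.1, 0.7, -0.4]
width: 0.699
grasp_force: 0.0
```

```bash
python3 -m handwheel '[[80,[0,0,0],[0,0,0.131]],[80,[0,0,0],[0,0,0.131]],[80,[0,0,0],[0,0,0.131]],[80,[0,0,0],[0,0,0.131]],[80,[0,0,0],[0,0,0.131]],[80,[0,0,0],[0,0,0.131]],[80,[0,0,0],[0,0,0.131]],[80,[0,0,0],[0,0,0.131]],[80,[0,0,0],[0,0,0.131]],[80,[0,0,0],[0,0,0.131]],[80,[0,0,0],[0,0,0.131]],[80,[0,0,0],[0,0,0.13]],[30,[0,0,0],[0,0,0]],[30,[0,0,0],[0,0,0]],[30,[0,0,0],[0,0,0]],[30,[0,0,0],[0,0,0]],[30,[0,0,0],[0,0,0]],[30,[0,0,0],[0,0,0]],[30,[0,0,0],[0,0,0]],[30,[0,0,0],[0,0,0]]]' 15
```

```text
clock: 6.0
eef_pos: [483.9, 10.9, 4.9]
tcp_rot: [-180.0, 0.0, -167.9]
force: [-0.8, -0.7, 0.7]
width: 0.378
grasp_force: 15.0
```

```bash
python3 -m handwheel '[[30,[0,0,20],[0,0,0]],[30,[0,0,40],[0,0,0]],[30,[0,0,40],[0,0,0]],[30,[4.5,-40.4,35],[0,0,0]],[30,[4.5,-40.4,0],[0,0,0]],[30,[4.5,-40.4,0],[0,0,0]],[30,[4.5,-40.4,0],[0,0,0]],[30,[4.5,-40.4,0],[0,0,0]],[30,[4.5,-40.4,0],[0,0,0]],[30,[4.5,-40.4,0],[0,0,0]],[30,[4.5,-40.4,0],[0,0,0]],[30,[4.5,-40.4,0],[0,0,0]],[30,[4.5,-40.4,0],[0,0,0]],[30,[0,0,0],[0,0,0]],[30,[0,0,0],[0,0,0]],[30,[0,0,0],[0,0,0]]]'
python3 - <<'E'
from h import *
S=cap('scene','s2.png');T=cap('top')
cv2.imwrite('pics/s2c.png',cv2.resize(S['color'][165:250,270:370,::-1],None,fx=7,fy=7,interpolation=cv2.INTER_CUBIC))
np.save('pics/s2.npy',S['color'])
p=read_state()['eef_pos'];print(p)
print('roller bottom/top',proj(S,[p-[0,0,4.9],p+[0,0,27.1]]),'tcp in top',proj(T,p))
E
```

```text
clock: 7.6
eef_pos: [528.3, -389.3, 137.2]
tcp_rot: [179.9, -0.0, -167.8]
force: [0.8, 0.2, -1.8]
width: 0.381
grasp_force: 15.0
[ 528.53610613 -389.19623671  137.57201049]
roller bottom/top [[319.48092818 200.92891428]
 [319.79018618 192.28151759]] tcp in top [[341.0363656  180.87013576]]
```

View pics/s2c.png

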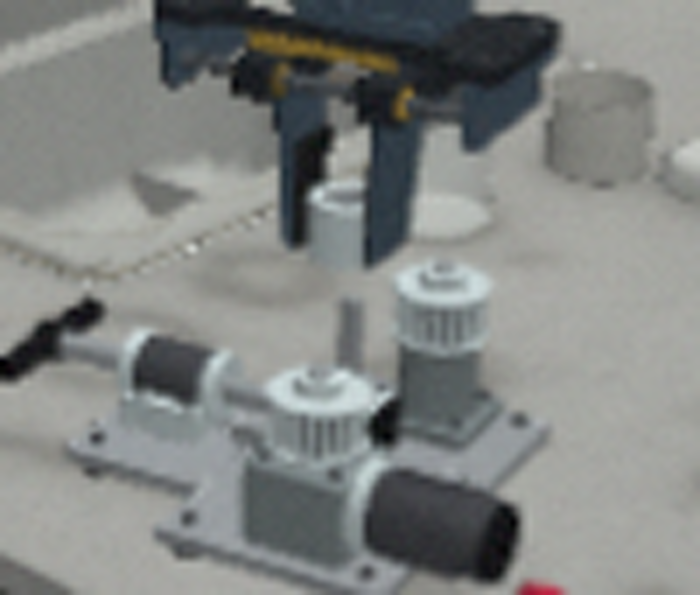

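Scene crop: the roller is held just above the shaft (roller left edge x≈309, shaft spanning 337–362). I'll measure the residual sideways offset from grey profiles, and use a bias-corrected top-only fit for the other direction.

Run:
```python
from fit import *
import fit
np.set_printoptions(linewidth=200)
g=cv2.cvtColor(np.load('pics/s2.npy'),cv2.COLOR_RGB2GRAY)
print(g[190:206,308:330]); print(g[206:219,312:328])
for zp in(97,102,106):
  o2=[(n,C,u,(q[0],q[1],zp) if n[:3]=='pul' else q) for n,C,u,q in obs]
  for nm,sel in(('top',[o for o in o2 if o[1] is T]),('top-nopul',[o for o in o2 if o[1] is T and o[0][:3]!='pul']),('all',o2)):
    fit.obs=sel; r=least_squares(fit.res,fit.r.x,loss='soft_l1'); print(zp,nm,np.round(W(r.x,(58,0,111)),1),np.degrees(r.x[2]).round(2),r.cost.round(2))
g=cv2.cvtColor(cv2.imread('pics/top0.png'),cv2.COLOR_BGR2GRAY); print(g[174:194,328:350])
```

```text
[[169 151  56  51  29  27  23  35  89 149 163 167 171 148  83  52  57  59  57  56  54 105]
 [167 153  55  53  25  30  65 115 150 193 186 187 180 171  87  54  57  58  58  54  65 115]
 [173 153  57  51  22  45 132 206 170 149 143 138 133 114  55  57  56  60  58  53  68 128]
 [164 145  60  50  29  65 150 193 156 142 123 120 115 106  58  56  54  57  56  54  89 153]
 [140 135  61  49  26  50 101 150 184 187 175 158 166 158  60  55  56  57  53  57  98 164]
 [166 147  65  51  29  48  97 122 130 145 163 166 167 146  56  55  52  55  60  56  98 164]
 [155 142  76  53  26  46  99 126 133 140 144 141 146 128  55  58  56  60  60  57 104 171]
 [161 148  79  53  25  50 101 128 134 140 140 144 141 126  62  57  56  57  55  59 116 181]
 [160 145  83  51  24  51  98 127 132 139 143 144 143 128  59  57  59  57  57  66 114 158]
 [157 148 108  59  36  64 103 127 134 138 143 142 143 124  40  58  56  54  58  81 120 144]
 [147 148 138  97  90 112 124 129 135 138 140 143 142 123  42  58  58  60  91 130 160 156]
 [138 137 138 143 145 143 125 128 134 140 142 145 141 123  47  60  67  93 137 163 166 162]
 [145 14
[... 2751 characters left out ...]
8 172  98 124 109 134 148 160 186  54 136 153 117  98 100 111]
 [133 130 121 114  97  26  79 207 142 107 103 117 171 130 125  72  80 124 139 140 140 138]
 [106 103 103  86  55  29  78 201 132 151 168 164 197 146 102 110 102 140 133 141 135 135]
 [ 84  95 119 109  55  28  58 143 108 167 172 167 172 179 148 130 137 133 136 137 141 137]
 [100 111 126 138  90  21  47 107 138 133  95  72  90  98 118 135 138 136 137 139 142 136]
 [136 136 137 143 130  75  78 104 100 109 120 118 138 138 140 135 138 137 135 135 141 133]
 [136 134 136 139 136 134 127 138 142 137 139 138 133 137 138 138 136 138 130 132 141 139]
 [137 132 136 137 134 134 137 139 137 138 134 136 134 139 140 135 136 133 160 155 164 167]]
```

Both views agree the shaft is about (+1.4, −3.5) mm from the present TCP, i.e. near (529.9, −392.7). I'll shift, then lower until just past the tip and read the force.

```bash
python3 -m handwheel '[[30,[1.4,-3.5,0],[0,0,0]],[30,[0,0,-9],[0,0,0]],[30,[0,0,-8],[0,0,0]],[30,[0,0,0],[0,0,0]],[30,[0,0,0],[0,0,0]]]'; python3 -m handwheel '[[30,[0,0,-2],[0,0,0]],[30,[0,0,-2],[0,0,0]],[30,[0,0,-2],[0,0,0]],[30,[0,0,0],[0,0,0]],[30,[0,0,0],[0,0,0]]]'
```

```text
clock: 8.3
eef_pos: [529.8, -393.7, 120.1]
tcp_rot: [180.0, -0.0, -167.8]
force: [0.9, 0.4, -1.0]
width: 0.376
grasp_force: 15.0
clock: 8.8
eef_pos: [530.0, -393.9, 114.5]
tcp_rot: [180.0, -0.0, -167.8]
force: [1.0, 0.4, -1.5]
width: 0.378
grasp_force: 15.0
```

```bash
python3 -m handwheel '[[30,[0,1.0,0],[0,0,0]],[30,[0,0,-2],[0,0,0]],[30,[0,0,-2],[0,0,0]],[30,[0,0,0],[0,0,0]],[30,[0,0,0],[0,0,0]]]'
```

```text
clock: 9.3
eef_pos: [530.0, -392.9, 110.4]
tcp_rot: [180.0, -0.0, -167.8]
force: [0.4, -0.1, -0.7]
width: 0.376
grasp_force: 15.0
```

```bash
python3 -m handwheel '[[30,[0,0,-2],[0,0,0]],[30,[0,0,-2],[0,0,0]],[30,[0,0,0],[0,0,0]],[30,[0,0,0],[0,0,0]]]'
```

```text
clock: 9.7
eef_pos: [529.9, -392.9, 106.4]
tcp_rot: [180.0, -0.0, -167.8]
force: [0.2, 0.0, -1.3]
width: 0.381
grasp_force: 15.0
```

The underside is 9 mm below the tip with no side force, so the shaft is in the bore. Going on down.

```bash
python3 -m handwheel '[[30,[0,0,-4],[0,0,0]],[30,[0,0,-5],[0,0,0]],[30,[0,0,-5],[0,0,0]],[30,[0,0,-5],[0,0,0]],[30,[0,0,-5],[0,0,0]],[30,[0,0,-5],[0,0,0]],[30,[0,0,-3],[0,0,0]],[30,[0,0,0],[0,0,0]],[30,[0,0,0],[0,0,0]]]'; python3 -m handwheel '[[30,[0,0,-1.5],[0,0,0]],[30,[0,0,-1],[0,0,0]],[30,[0,0,0],[0,0,0]],[30,[0,0,0],[0,0,0]]]'
```

```text
clock: 10.6
eef_pos: [530.0, -393.0, 74.6]
tcp_rot: [-180.0, 0.0, -167.8]
force: [-0.2, -0.1, -2.3]
width: 0.378
grasp_force: 15.0
clock: 11.0
eef_pos: [530.0, -392.9, 72.1]
tcp_rot: [-180.0, 0.0, -167.8]
force: [-0.6, -1.0, -1.3]
width: 0.38
grasp_force: 15.0
```

```bash
python3 -m handwheel '[[30,[0,0,-0.8],[0,0,0]],[30,[0,0,0],[0,0,0]],[30,[0,0,0],[0,0,0]]]'; python3 -m handwheel '[[30,[0,0,-0.8],[0,0,0]],[30,[0,0,0],[0,0,0]],[30,[0,0,0],[0,0,0]]]'
```

```text
clock: 11.3
eef_pos: [530.0, -392.9, 71.2]
tcp_rot: [180.0, -0.0, -167.8]
force: [0.7, 0.6, 0.1]
width: 0.381
grasp_force: 15.0
clock: 11.6
eef_pos: [530.1, -392.9, 70.9]
tcp_rot: [-180.0, 0.0, -167.8]
force: [-1.4, 0.6, 5.4]
width: 0.377
grasp_force: 15.0
```

It seats at 70.9 mm, exactly where expected, with about 6 N of contact. Release and lift.

```bash
python3 -m handwheel '[[70,[0,0,0],[0,0,0]],[70,[0,0,0],[0,0,0]],[70,[0,0,0],[0,0,0]],[70,[0,0,0],[0,0,0]],[70,[0,0,0],[0,0,0]],[70,[0,0,0],[0,0,0]],[70,[0,0,5],[0,0,0]],[70,[0,0,20],[0,0,0]],[70,[0,0,40],[0,0,0]],[70,[0,0,10],[0,0,0]],[70,[0,0,0],[0,0,0]],[70,[0,0,0],[0,0,0]]]'
python3 - <<'E'
from h import *
S=cap('scene','s3.png')
cv2.imwrite('pics/s3c.png',cv2.resize(S['color'][165:250,270:370,::-1],None,fx=7,fy=7,interpolation=cv2.INTER_CUBIC))
E
```

```text
clock: 12.8
eef_pos: [529.7, -392.6, 144.8]
tcp_rot: [180.0, -0.0, -167.8]
force: [-0.1, 0.1, -0.3]
width: 0.7
grasp_force: 0.0
```

View pics/s3c.png

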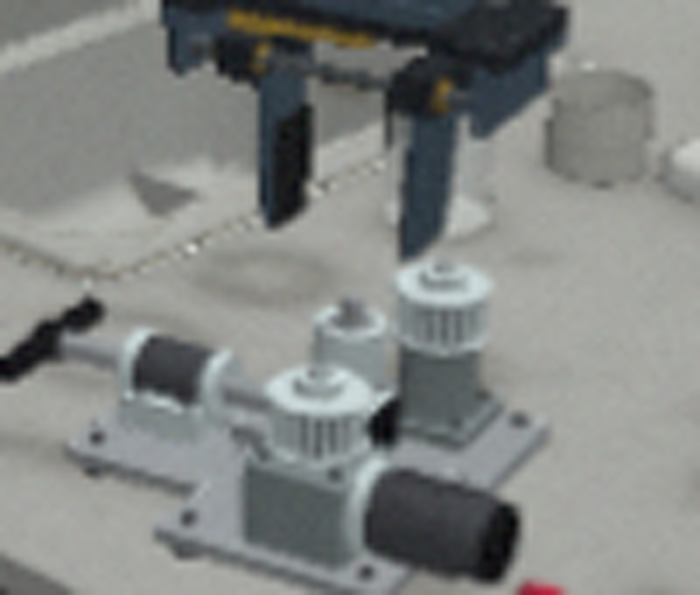

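The roller sits down on its shoulder, with the shaft end showing through at (350,312). Now over to the draw bar at about (498.8, −248.7), turning −90°.

```bash
python3 -m handwheel '[[70,[-2.4,11.1,0],[0,0,-0.121]],[70,[-2.4,11.1,0],[0,0,-0.121]],[70,[-2.4,11.1,0],[0,0,-0.121]],[70,[-2.4,11.1,0],[0,0,-0.121]],[70,[-2.4,11.1,0],[0,0,-0.121]],[70,[-2.4,11.1,0],[0,0,-0.121]],[70,[-2.4,11.1,0],[0,0,-0.121]],[70,[-2.4,11.1,0],[0,0,-0.121]],[70,[-2.4,11.1,0],[0,0,-0.121]],[70,[-2.4,11.1,0],[0,0,-0.121]],[70,[-2.4,11.1,0],[0,0,-0.121]],[70,[-2.4,11.1,0],[0,0,-0.121]],[70,[-2.4,11.1,0],[0,0,-0.119]],[70,[0,0,-30],[0,0,0]],[70,[0,0,0],[0,0,0]],[70,[0,0,0],[0,0,0]]]'
python3 - <<'E'
from h import *
S=cap('scene','s4.png')
cv2.imwrite('pics/s4c.png',cv2.resize(S['color'][165:250,250:350,::-1],None,fx=7,fy=7,interpolation=cv2.INTER_CUBIC))
E
```

```text
clock: 14.45
eef_pos: [498.1, -248.3, 114.7]
tcp_rot: [-179.9, -0.1, 102.2]
force: [2.0, -0.1, 0.4]
width: 0.702
grasp_force: 0.0
```

View pics/s4c.png

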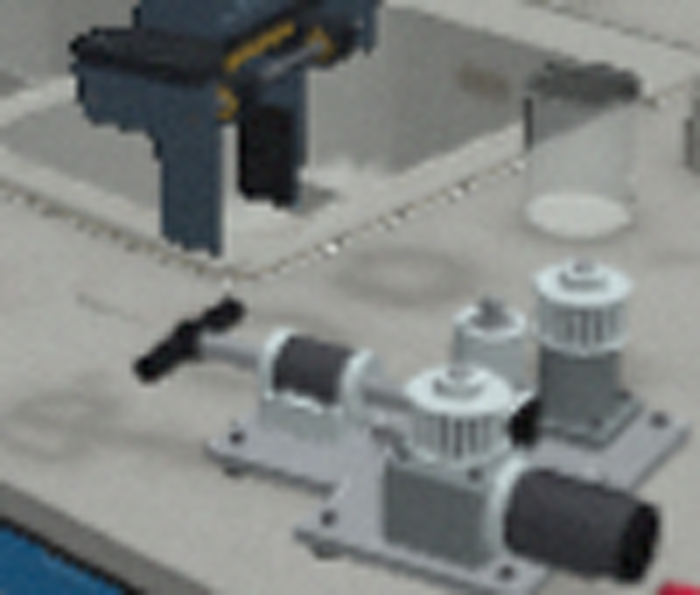

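The open fingers (tips near (192,250) and (268,205)) straddle the free bar stretch at (232,346). Descending in two steps to watch for contact.

```bash
python3 -m handwheel '[[70,[0.3,0,-25],[0,0,0]],[70,[0,0,-25],[0,0,0]],[70,[0,0,-10],[0,0,0]],[70,[0,0,-5],[0,0,0]],[70,[0,0,-5],[0,0,0]],[70,[0,0,0],[0,0,0]],[70,[0,0,0],[0,0,0]]]'; python3 -m handwheel '[[70,[0,0,-10],[0,0,0]],[70,[0,0,-9],[0,0,0]],[70,[0,0,0],[0,0,0]],[0,[0,0,0],[0,0,0]],[0,[0,0,0],[0,0,0]],[0,[0,0,0],[0,0,0]],[0,[0,0,0],[0,0,0]],[0,[0,0,0],[0,0,0]],[0,[0,0,0],[0,0,0]],[0,[0,0,0],[0,0,0]],[0,[0,0,0],[0,0,0]],[0,[0,0,0],[0,0,0]]]' 45
python3 - <<'E'
from h import *
np.save('pics/h_T.npy',cap('top')['color']);np.save('pics/h_S.npy',cap('scene')['color'])
E
```

```text
clock: 15.2
eef_pos: [499.4, -248.8, 46.1]
tcp_rot: [180.0, 0.0, 102.1]
force: [-0.1, -0.2, 0.4]
width: 0.698
grasp_force: 0.0
clock: 16.4
eef_pos: [497.6, -248.8, 26.4]
tcp_rot: [-179.9, -0.0, 102.2]
force: [-9.9, -6.3, 5.6]
width: 0.142
grasp_force: 45.1
```

```bash
python3 -m handwheel '[[0,[-1.2,0.3,0],[0,0,0]],[0,[-0.63,2.93,0],[0,0,0]],[0,[-0.63,2.93,0],[0,0,0]],[0,[-0.63,2.93,0],[0,0,0]],[0,[-0.63,2.93,0],[0,0,0]],[0,[-0.63,2.93,0],[0,0,0]],[0,[-0.63,2.93,0],[0,0,0]],[0,[-0.63,2.93,0],[0,0,0]],[0,[-0.63,2.93,0],[0,0,0]],[0,[-0.63,2.93,0],[0,0,0]],[0,[0,0,0],[0,0,0]],[0,[0,0,0],[0,0,0]],[0,[0,0,0],[0,0,0]]]'
python3 - <<'E'
from h import *
T=cap('top');S=cap('scene')
a=np.load('pics/h_T.npy')[165:200,312:350];b=T['color'][165:200,312:350]
im=np.hstack([a,b,])
np.save('pics/p_T.npy',T['color'])
cv2.imwrite('pics/p.png',cv2.resize(im[:,:,::-1],None,fx=10.5,fy=10.5,interpolation=cv2.INTER_CUBIC))
E
```

```text
clock: 17.8
eef_pos: [491.9, -223.0, 26.4]
tcp_rot: [-180.0, 0.1, 102.2]
force: [-5.6, -11.4, -1.5]
width: 0.145
grasp_force: 45.2
```

View pics/p.png

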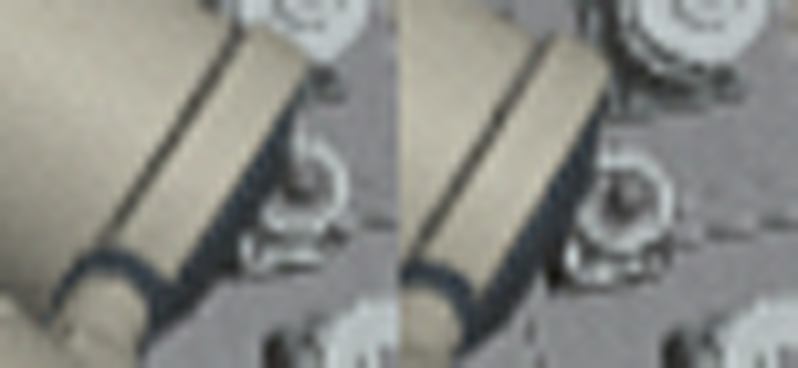

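The top view has the arm over the index block, but the roller moved about 27 mm (hole from (305,180) to (226,198) in the halves), matching the TCP's 26.4 mm. I'll read pointer and mark from the unobstructed first picture, plus scene crops.

Run:
```python
from h import *
t=cv2.imread('pics/top0.png'); s=cv2.imread('pics/scene0.png');S=cap('scene')
print(proj(S,[[566,-347,36],[553,-388,36]]))
R=lambda im,x,y,w,h,f:cv2.resize(im[y:y+h,x:x+w],None,fx=f,fy=f,interpolation=cv2.INTER_CUBIC)
A=R(t,312,168,40,25,20)
B=R(s,295,205,40,25,10);C=R(np.ascontiguousarray(S['color'][:,:,::-1]),295,205,40,25,10)
cv2.imwrite('pics/q.png',np.vstack([A[:345],np.hstack([B,C])]))
```

```text
[[316.11196803 218.6480082 ]
 [322.73514783 223.57550868]]
```

View pics/q.png

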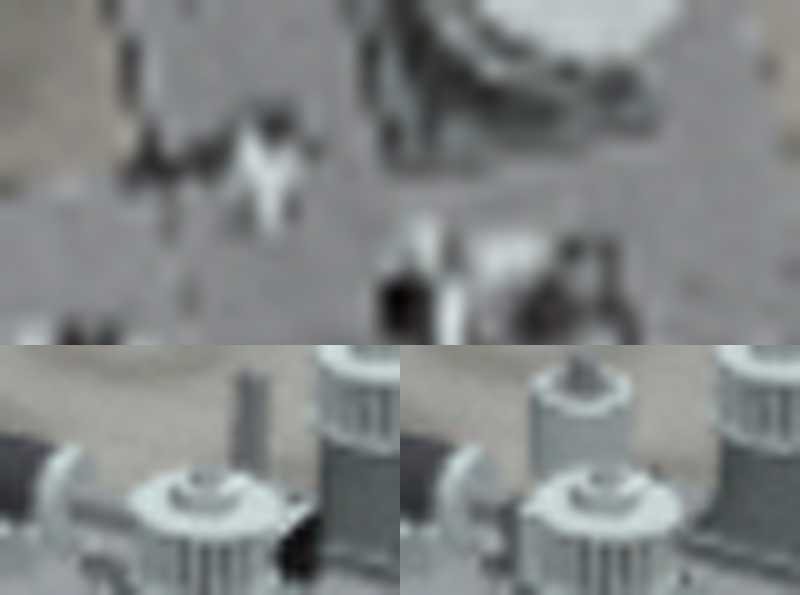

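Top enlargement: the mark's tip is at (270,232) and the pointer's tip at (427,217). Convert both to unit x.

Run:
```python
from h import *
T=cap('top')
A=lambda u,v:((u+.5)/20-.5+312,(v+.5)/20-.5+168)
P=onz(T,[A(270,232),A(427,217)],36); print(P)
for yaw in(-77.5,-77.8,-78.1):
    a=np.radians(yaw);d=np.array([np.cos(a),np.sin(a)]);n=np.array([-d[1],d[0]]);D=P[0,:2]-P[1,:2]
    print(yaw,'dx',D@d,'dy',D@n, 'mark rel shaft(top frame)',(P[0,:2]-[530.5,-394.8])@d,(P[0,:2]-[530.5,-394.8])@n,(P[1,:2]-[530.5,-394.8])@d,(P[1,:2]-[530.5,-394.8])@n)
# slide travel from roller outline in scene: top disc shift
g0=cv2.cvtColor(np.load('pics/h_S.npy'),cv2.COLOR_RGB2GRAY);g1=cv2.cvtColor(cap('scene')['color'],cv2.COLOR_RGB2GRAY)
t=g0[206:214,312:328].astype('f4');m=cv2.matchTemplate(g1[200:220,300:335].astype('f4'),t,cv2.TM_CCOEFF_NORMED);v,_,l=cv2.minMaxLoc(m)[0],0,cv2.minMaxLoc(m)[3]
y=m[l[1],l[0]-1:l[0]+2];print('shift u',l[0]+300-312+.5*(y[0]-y[2])/(y[0]-2*y[1]+y[2]),'v',l[1]+200-206,m.max())
```

```text
[[ 555.22339289 -348.69949737   36.        ]
 [ 558.97832998 -378.94836294   36.        ]]
-77.5 dx -30.34456380669353 dy 2.8811227014680445 mark rel shaft(top frame) -39.65661503132772 34.11532475402864 -9.312051224634187 31.234202052560597
-77.8 dx -30.359233305179693 dy 2.722200169178872 mark rel shaft(top frame) -39.8346980347702 33.907216507617406 -9.475464729590508 31.18501633843853
-78.1 dx -30.373070489948937 dy 2.5632030063969453 mark rel shaft(top frame) -40.01168894984371 33.69817867773749 -9.638618459894774 31.13497567134054
shift u -6.9415636 v -2 0.7429112
```

The pull needed is 30.4 mm (tip gap 2.7 mm, pointer 31 mm left of centre, both plausible). The slide is now at about 26.2 mm by TCP and by image, so 4.3 mm more.

```bash
python3 -m handwheel '[[0,[-0.45,2.1,0],[0,0,0]],[0,[-0.45,2.1,0],[0,0,0]],[0,[0,0,0],[0,0,0]],[0,[0,0,0],[0,0,0]],[0,[0,0,0],[0,0,0]],[0,[0,0,0],[0,0,0]],[0,[0,0,0],[0,0,0]],[0,[0,0,0],[0,0,0]]]'
python3 - <<'E'
from h import *
g0=cv2.cvtColor(np.load('pics/h_S.npy'),cv2.COLOR_RGB2GRAY);S=cap('scene');g1=cv2.cvtColor(S['color'],cv2.COLOR_RGB2GRAY)
t=g0[206:214,312:328].astype('f4')
m=cv2.matchTemplate(g1[200:220,300:335].astype('f4'),t,cv2.TM_CCOEFF_NORMED);l=cv2.minMaxLoc(m)[3]
y=m[l[1],l[0]-1:l[0]+2];print('shift u',l[0]-12+.5*(y[0]-y[2])/(y[0]-2*y[1]+y[2]),'v',l[1]-6,m.max())
a=np.array([530,-392.9,98]);print([ (k,(proj(S,a+k*np.array([-.2113,.977,0]))-proj(S,a)).round(2)) for k in(26,28,30,32,34)])
E
```

```text
clock: 18.85
eef_pos: [491.0, -218.9, 26.5]
tcp_rot: [-180.0, 0.1, 102.2]
force: [-6.3, -11.8, -1.1]
width: 0.145
grasp_force: 45.2
shift u -7.9868436 v -2 0.81477445
[(26, array([[-6.76, -1.74]])), (28, array([[-7.27, -1.87]])), (30, array([[-7.78, -2.  ]])), (32, array([[-8.3 , -2.13]])), (34, array([[-8.81, -2.27]]))]
```

TCP travel (30.6 mm) and image travel (30.8 mm) agree with the 30.4 mm target and the slide is steady, so I'm handing in.

```bash
python3 -c "
from workcell import close_job
print(close_job())"
```

```text
the job is handed in; nothing more can be done
None
```

The job is handed in, but no verdict came back: the plain roller is seated on the shoulder and let go, and the gripper is holding the slide about 30.6 mm out against the spring, against the 30.4 mm I measured to bring the pointer opposite the index point (the arm hid the pointer, so this rests on slide travel).

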